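Unpin and lock the closing collar of a lantern fixture

ROBOT

A 6-joint arm with a two-finger parallel gripper is mounted at the origin on the work surface. World frame = base frame: x ahead of the robot, y to its left, z up, the work surface at z = 0. Lengths are in m, angles in degrees, forces in N, time in s.
With the tool pointing down it reaches from about 0.325 to 0.775 m from the base axis. Payload 5.5 kg.
Tool frame: the origin (TCP) lies at the centre of the arm's flange, where the gripper is bolted on; the fingertips stand 182 mm ahead of it and the grasp point (between the pads) lies 163 mm ahead of it; z points along the fingers, y is the line along which they close (so a half turn about z gives the same grasp; the last joint's range is limited). The gripper opens to 88 mm and grips with 3 to 60 N. Pads are 20 mm wide; open, the fingers measure 115 mm over their backs; the gripper's body (75 mm by 178 mm) begins 61 mm behind the grasp point.
Start: joints at [72.153, 5.22, 70.514, -0, 104.267, -3.249], TCP at [0.151, 0.581, 0.405] pointing down, gripper open.
Joint ranges: [-164.24, 164.24], [-49.07, 125.15], [9.68, 141.18], [-86.29, 266.29], [3.28, 154.24], [-151.56, 151.56]. Speed limits (degrees/s): [147.25, 147.25, 172.46, 180, 180, 180].

INTERFACE

Orientations are given as [roll, pitch, yaw] about the fixed x, y, z axes, in that order (R = Rz(yaw) Ry(pitch) Rx(roll)).
In Python, from station import r gives the robot as it stands. The module is installed in compiled form; this text tells all that it offers. Calls block until the motion is done:
- r.reach(position, orientation): joint-space move of the TCP to a pose.
- r.servo_line(position, rotation=None, speed=0.15): straight line of the TCP; rotation=None keeps the orientation; speed is the mean speed in m/s.
- r.move_joints(angles): joint-space move.
- r.let_go() and r.grab(squeeze=None): open the fingers fully, or close them until they stop; squeeze is the grip in N (None keeps the last).
- r.wait(seconds).
- r.inverse_kinematics(position, orientation): joint angles nearest the present ones, or None.
- r.sense(): the state.
- r.snapshot(name): name is "scene" or "top" or "wrist"; returns a dict with "frame" (384x512x3 uint8, red, green, blue), "fx", "fy", "cx", "cy" (pixels), "R" (3x3) and "t" (3): a world point X has camera coordinates R X + t. Camera axes: x right, y down, z forward; pixel columns grow to the right and rows downward; lengths in m; the calibration is good to about 2 mm. A picture is of the moment at which its call begins. There is no depth.
A pose or a line that the arm cannot do raises r.IKError and nothing moves.
- r.hand_in(): hands the job in; it is judged then, once.
The state is a dict: "clock": time; "joints": joint angles; "joint_vel": joint speeds; "joint_torque": joint torques, N m; "tcp_pos": TCP position; "orientation": TCP orientation; "contact_force": force on the tool from outside, world axes, zero at the start; "torque": the same for the moment, N m; "opening": finger opening in m; "gripper_force": force on a finger pad.
Only numpy, scipy, OpenCV 4.12 (cv2) and the standard library are available. Lean on these libraries where they do the work, as an engineer would, in place of code of your own. Each camera call takes 0.05 s, during which the arm holds its last target. There are 200 camera calls.

TASK

On the lantern-closing fixture, draw the spring pin out of the collar's lug by its upright handle until it meets its stop, and lay the handle fully down into the side notch so that the pin stays parked there. Then turn the collar anticlockwise (seen from above) by the peg on its tab until the tab's nose points at the upright fin that marks the locked position, and leave the pin parked. Do not disturb the other things on the bench.

Things in the scene. Friction and masses are not known exactly. Their poses are not given: they have to be found in the camera images.
- fixture: Aluminium plate 295 x 190 x 12 mm fixed to the bench, x -120 to +175, y -95 to +95. Origin: on the vertical collar axis at bench height, z up; +x runs along the spring pin, from the collar outwards. In the middle a blue lantern housing (radius 42) under a clear dome (top 102 mm up); round it the dark steel collar, radii 48 to 66, top 50 mm up. All heights are above the bench.
- collar_lug (a point): Centre of the 14 mm bore in the collar's steel lug, 73 mm from the collar axis, 42 mm up. The lug is 30 mm wide, 66 to 80 mm from the axis, top 56 mm up. The pin, 12 mm thick, lies along fixture x at y = 0, 42 mm up; its tip is in this bore and clears it when drawn 14 mm. Bearing blocks (52 mm up) hold the pin at fixture x 87 and 170.
- rails (a point): Point at fixture (125, 0, 64) mm. Two steel rails along x, tops 64 mm up, outer faces 14.5 mm to either side of y = 0, let the handle's 10 mm stem move only along x, until the side notch: a 15 mm gap in the -y rail. The gap's far wall goes on across the channel and is the pin's end stop: at the stop the stem stands in the notch's mouth. The -y side is clear for the handle to lie down.
- pin_draw (a joint): How far the pin is drawn out along fixture +x, m; 0 with its tip in the lug. Its spring pulls it back: about 3 N at 0, 8 N at 35 mm. The -y rail and the end stop are one adjustable plate, set anew in each run: the pin meets the stop after 28 to 42 mm of draw, which must be felt or seen.
- pin_turn (a joint): Angle of the handle about the pin's axis, rad: 0 upright, growing as it tips to fixture -y; 1.15 fully down in the notch (its own limit). Turns lightly, under 1 N at its end, but does not fall by itself while the spring presses it on the notch's wall. Laid down and let go, it slides back up to 5 mm with the spring, on to the notch's near wall, and stays.
- handle_mid (a point): Point on the handle's axis 44 mm from the pin's axis, at fixture x = 105 mm while the pin is in. The handle's black sleeve is 14 mm thick and spans 25 to 63 mm from the pin's axis: upright, 67 to 105 mm up; laid down, its end is about 57 mm to -y and 68 mm up. The stem below it is 10 mm thick.
- collar (a joint): Turn of the collar about the vertical axis, rad: 0 as the pin holds it (about 1 mm of play), growing anticlockwise seen from above, to 2.0 at most. Friction about 2 N at the peg; it stays where it is left. There is no stop at the locked mark.
- tab_peg (a point): Top centre of the upright steel peg on the collar's tab: 12 mm thick, from 50 to 95 mm above the bench, 78 mm from the collar axis.
- tab_nose (a point): Tip of the pointed nose at the outer end of the collar's tab, 92 mm from the collar axis, 50 mm above the bench. On the collar, nose and peg lie 1.745 rad anticlockwise from the lug. The peg's way on the collar is clear of other things.
- lock_mark (a point): Where the nose must point: just inside the inner edge of the upright steel fin, 92 mm from the collar axis, 50 mm above the bench. The fin (5 mm thick, top 50 mm above the bench, from 98 to 114 mm from the axis) stands on the plate; it is placed anew in each run, so that the collar must turn by 0.95 to 1.45 rad.
- glue: Bystander: small white bottle, 32 mm thick, 85 mm tall, standing on the fixture's plate. Origin under its centre.
- spare_dome: Bystander: clear dome, 80 mm across, 40 mm high, on the bench between fixture and robot. Origin under its centre.
- screwdriver: Bystander: screwdriver with red handle, 200 mm long, lying. Origin about its middle.
- wrench: Bystander: steel wrench, 160 mm long, lying. Origin about its middle.
- meter: Bystander: blue multimeter, 150 x 75 x 34 mm, lying. Origin under its centre.
- screw_bin: Bystander: open black bin of screws, 150 x 100 x 60 mm. Origin under its centre.

How it is judged:
By the outcome, as a careful person would: the job done as asked, in the order asked, and still so for the second after the job is handed in, with the robot touching nothing.
It also fails if it takes over 54 s, if anything falls off the work surface, if the arm or the gripper's body presses on something with over 40 N, if the wrist force passes 120 N, or if a joint passes its speed limit or range.

## Working session

There is one attempt and no reset: what is moved stays moved. The work goes in short steps, each a Python script; the robot and the scene stay as the last script left them, time stands still between calls to the robot, and variables do not carry over. Pictures are saved under pics/ and viewed, at most 10 in all, crops included, and the job is handed in when it is done.

```bash
mkdir -p pics
python3 - <<'E'
from station import r
import cv2,pickle
d={}
for n in ("scene","top"):
    s=r.snapshot(n); d[n]=s
    cv2.imwrite(f"pics/{n}0.png",cv2.resize(s["frame"][:,:,::-1],(800,600),interpolation=cv2.INTER_CUBIC))
    print(n,s["fx"],s["fy"],s["cx"],s["cy"],s["R"],s["t"])
pickle.dump(d,open("d0.pkl","wb"))
print(r.sense())
E
```

```text
scene 455.27486565126065 455.27486565126065 253.35936936223828 190.97250927618168 [[ 0.14606873  0.9892723   0.00206157]
 [ 0.78609354 -0.11480316 -0.60735261]
 [-0.60060043  0.09033581 -0.79442971]] [-0.06694868 -0.36921306  1.4696262 ]
top 445.1750747471658 445.1750747471658 253.31512645240488 187.36909879344353 [[ 0.007679   -0.99989528  0.01226658]
 [-0.99402711 -0.00896824 -0.10876427]
 [ 0.10886289 -0.01135811 -0.99399188]] [-0.01780194  0.53882035  1.39023271]
{'clock': 0.1, 'joints': array([ 7.21532370e+01,  5.26198274e+00,  7.05744455e+01,  2.13706250e-04,
        1.04265081e+02, -3.25021903e+00]), 'joint_vel': array([-0.02659945, -0.16282021, -0.12757305, -0.06154267,  0.02186436,
        0.02880759]), 'joint_torque': array([ 2.15796157e-03, -4.47860777e+01, -4.07567561e+01,  7.00747501e-02,
        2.85356445e-02, -9.33332490e-05]), 'tcp_pos': array([0.15124534, 0.58069835, 0.4035916 ]), 'orientation': array([-1.79898666e+02, -5.96207480e-03,  1.65403503e+02]), 'contact_force': array([-0.21901879, -0.30161419, -0.66647143]), 'torque': array([0.03578457, 0.00998393, 0.00691888]), 'gripper_force': 0.0, 'opening': 0.08779666714897168}
```

View pics/scene0.png

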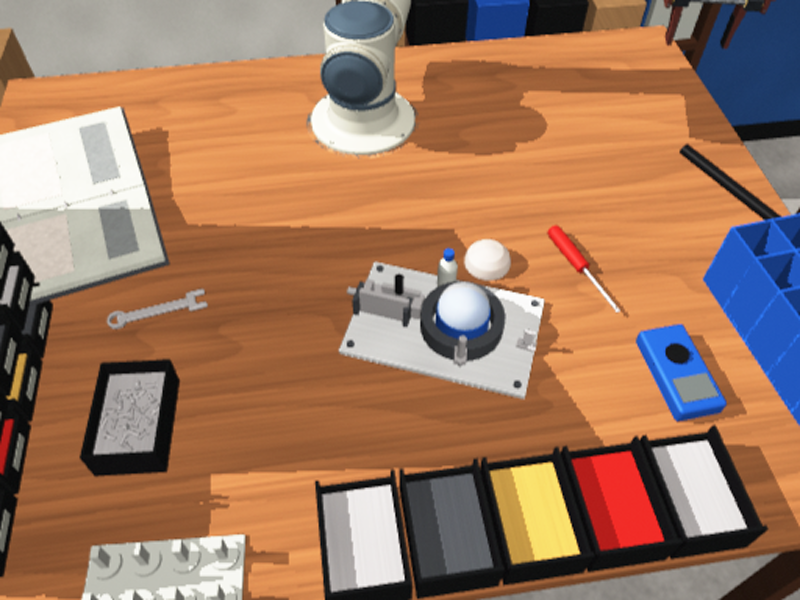

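View pics/top0.png

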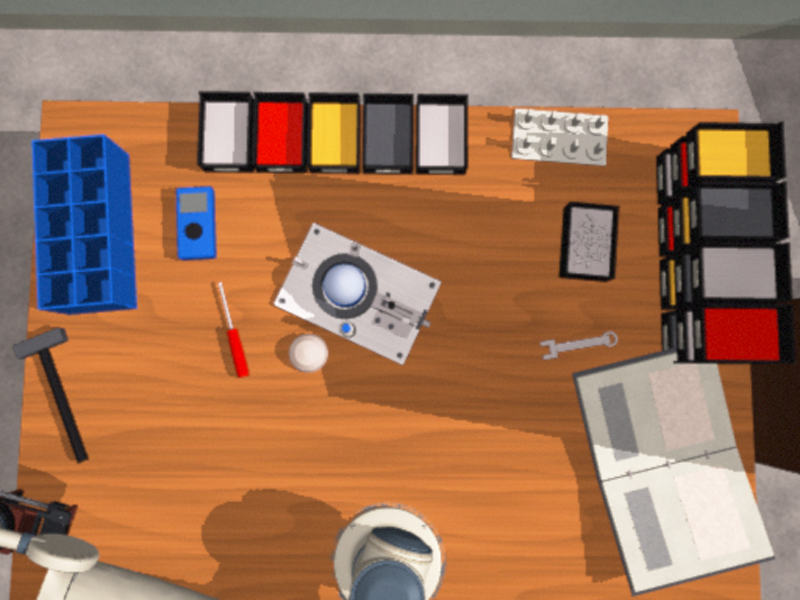

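The scene picture shows the plate (corners near (372,262), (545,299), (528,398), (340,352)), the handle at (399,283), the peg at (461,342) and the fin at (528,338). In the top picture the fixture is at the centre, with its +x pointing right and down and −y facing the robot. The glue stands at (347,328) and the fin at about (300,263). Next I'll fit the fixture pose.

```bash
cat > h.py <<'E'
import numpy as np, pickle, cv2
from scipy.optimize import least_squares
def proj(s,X):
    c=np.atleast_2d(X)@np.array(s["R"]).T+s["t"]; return np.c_[s["fx"]*c[:,0]/c[:,2]+s["cx"], s["fy"]*c[:,1]/c[:,2]+s["cy"]]
def onplane(s,uv,z):
    R=np.array(s["R"]); d=R.T@np.array([(uv[0]-s["cx"])/s["fx"],(uv[1]-s["cy"])/s["fy"],1]); o=-R.T@s["t"]
    return o+d*(z-o[2])/d[2]
def F(p,L):  # fixture(mm)->world
    L=np.atleast_2d(L)/1000.; c,s=np.cos(p[2]),np.sin(p[2])
    return np.c_[p[0]+c*L[:,0]-s*L[:,1],p[1]+s*L[:,0]+c*L[:,1],L[:,2]]
def inv(p,X):
    c,s=np.cos(p[2]),np.sin(p[2]); dx,dy=X[0]-p[0],X[1]-p[1]
    return 1000*np.array([c*dx+s*dy,-s*dx+c*dy,X[2]])
E
python3 - <<'E'
from h import *
d=pickle.load(open("d0.pkl","rb"))
C=np.array([[-120,95,12],[175,95,12],[175,-95,12],[-120,-95,12]])
px={"top":[(315,224),(441,283),(403,363),(275,305)],"scene":[(528,398),(340,352),(372,262),(545,299)]}
# plate thickness: visible upper corners
sub=lambda a:(np.array(a)+.5)*.64-.5
def res(p,names=("top","scene")): return np.concatenate([(proj(d[n],F(p,C))-sub(px[n])).ravel() for n in names])
for nm in (("top","scene"),("top",),("scene",)):
    o=least_squares(res,[.5,0,-2],args=(nm,)); print(nm,o.x[:2],np.degrees(o.x[2]),np.round(o.fun,1))
    if len(nm)==2: p=o.x
np.save("p0.npy",p)
for n,nm,uv,z in [("top","peg",(355,245),.095),("scene","peg",(461,338),.095),("top","fin",(301,263),.05),("scene","fin",(527,333),.05),("top","glue",(347,328),.085),("top","handle",(391,305),.105),("scene","handle",(399,277),.105),("top","sdome",(308,353),.02)]:
    print(n,nm,np.round(inv(p,onplane(d[n],sub(uv),z)),1))
E
```

```text
('top', 'scene') [0.55249148 0.09105704] -114.0238033507946 [-1.6 -1.2  0.3 -1.6  0.4  0.8 -1.2 -0.2 -1.2 -1.  -1.1 -0.3  0.9 -0.
 -0.1 -0. ]
('top',) [0.55099283 0.08932953] -114.50345661659644 [-0.7 -0.9  0.9 -0.7  0.5  1.6 -0.7 -0.1]
('scene',) [0.55367534 0.09200224] -113.64911292180838 [-0.4 -0.9 -0.6  0.5  0.9  0.6  0.1  0. ]
top peg [-9.4 76.  95. ]
scene peg [-10.   75.3  95. ]
top fin [-98.2   3.8  50. ]
scene fin [-101.6    8.1   50. ]
top glue [ 44.1 -77.8  85. ]
top handle [104.1  -3.  105. ]
scene handle [104.1  -1.8 105. ]
top sdome [ -11.6 -154.8   20. ]
```

Run:
```python
from h import *
from station import r
p=np.load("p0.npy"); d={}
for n,L in [("a",[20,0,400]),("b",[80,-30,400])]:
    r.reach(F(p,[L])[0],[180,0,-24]); s=r.snapshot("wrist"); d[n]=s
    st=r.sense(); print(st["clock"],st["joints"].round(1),st["tcp_pos"], inv(p,-np.array(s["R"]).T@s["t"]).round())
    cv2.imwrite(f"pics/w{n}.png",cv2.resize(s["frame"][:,:,::-1],(800,600),interpolation=cv2.INTER_CUBIC))
pickle.dump(d,open("d1.pkl","wb"))
```

```text
2.4417 [  4.1  -2.7  79.    0.  103.7 118. ] [0.54427587 0.07343706 0.40000504] [ 21.  66. 381.]
2.8667 [ -0.4 -11.3  86.9   0.  104.3 113.6] [0.49250776 0.03055652 0.40030003] [ 81.  35. 381.]
```

View pics/wa.png

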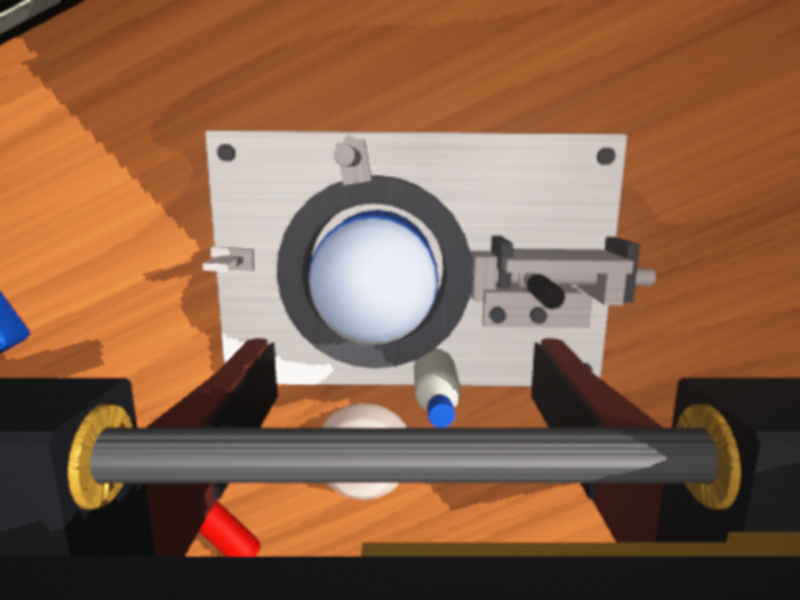

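View pics/wb.png

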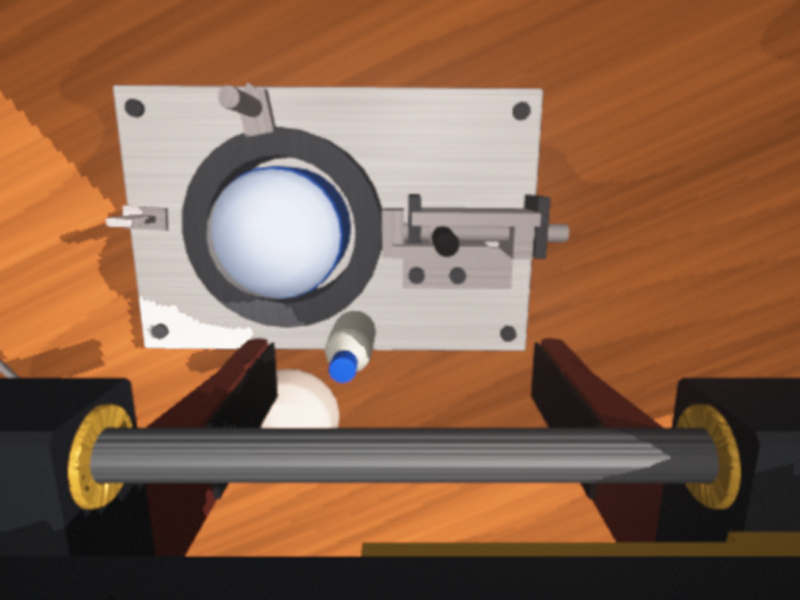

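Wrist views: the handle top is at (550,293) in wa, the peg top at (346,155) and the fin at about (205–245,262). The plate corners are sharp. Next I'll refine the pose and overlay fin candidates on an enlarged crop.

```bash
cat >> h.py <<'E'
C=np.array([[-120,95,12],[175,95,12],[175,-95,12],[-120,-95,12]])
sub=lambda a:(np.array(a)+.5)*.64-.5
def fin(p,a):
    c,s=np.cos(a),np.sin(a); return F(p,[[R*c-w*s,R*s+w*c,50] for R,w in ((98,-2.5),(114,-2.5),(114,2.5),(98,2.5))])
def crop(s,f,x0,y0,w,h,k,polys):
    im=cv2.resize(s["frame"][y0:y0+h,x0:x0+w,::-1],None,fx=k,fy=k,interpolation=cv2.INTER_CUBIC)
    for X,c in polys:
        cv2.polylines(im,[np.int32(((proj(s,X)-[x0,y0])+.5)*k*8)],True,c,1,cv2.LINE_AA,3)
    return im
E
python3 - <<'E'
from h import *
d=pickle.load(open("d1.pkl","rb")); d0=pickle.load(open("d0.pkl","rb"))
px={"a":[(206,131),(627,135),None,None],"b":[(114,85),(543,89),(525,350),(145,349)]}
def res(p):
    o=[]
    for n in px:
        q=proj(d[n],F(p,C))
        for i,u in enumerate(px[n]):
            if u: o.append(q[i]-sub(u))
    return np.concatenate(o)
o=least_squares(res,np.load("p0.npy")); p=o.x; np.save("p1.npy",p); print(p[:2],np.degrees(p[2]),o.fun.round(1))
for n,nm,uv,z in [("a","peg",(346,155),.095),("b","peg",(231,97),.095),("a","handle",(550,296),.105),("b","handle",(446,243),.105),("a","fintip",(203,267),.05),("b","fintip",(108,223),.05)]:
    print(n,nm,inv(p,onplane(d[n],sub(uv),z)).round(1))
ims=[]
circ=lambda R,z,x=0,y=0:F(p,[[x+R*np.cos(t),y+R*np.sin(t),z] for t in np.linspace(0,6.28,40)])
P=[(fin(p,np.radians(172)),(0,0,255)),(fin(p,np.radians(177)),(0,255,0)),(fin(p,np.radians(182)),(255,0,0)),(circ(66,50),(0,255,255)),(circ(6,95,-13.5,76.8),(0,0,255)),(circ(7,105,105,0),(0,255,0))]
k=5
A=crop(d["a"],0,120,80,80,110,k,P); A2=crop(d["b"],0,55,45,80,110,k,P)
cv2.imwrite("pics/c1.png",np.hstack([A,A2]))
E
```

```text
[0.5493478  0.09053316] -114.4005237135841 [-0.9 -0.2  0.9 -0.2 -1.1  0.3  0.7 -0.1  0.6  0.9 -0.2 -0.1]
a peg [-13.   77.1  95. ]
b peg [-12.8  77.1  95. ]
a handle [101.5   1.4 105. ]
b handle [102.9   1.3 105. ]
a fintip [-114.3    5.9   50. ]
b fintip [-113.3    5.4   50. ]
```

View pics/c1.png

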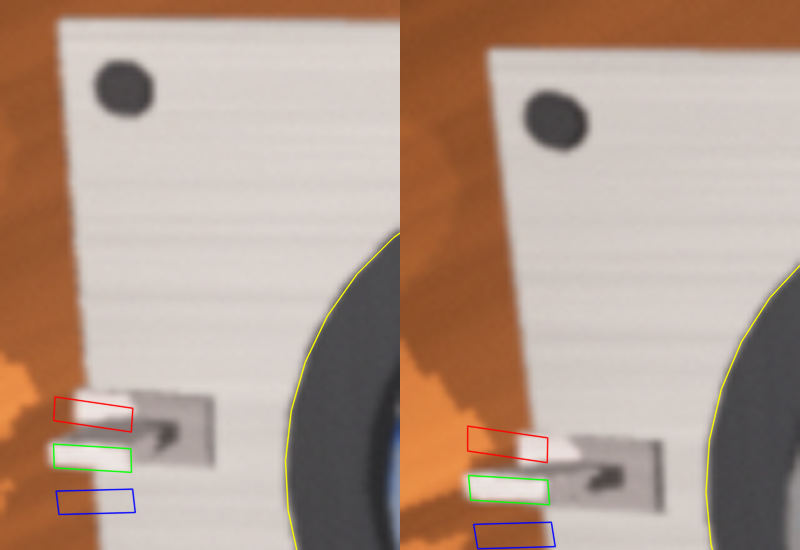

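```bash
cat >> h.py <<'E'
def tool(p,g,tilt=0,yaw=-24.4):
    """TCP pose so the grasp point is at fixture point g(mm), tool tilted towards fixture -y by tilt deg (body to -y)"""
    from scipy.spatial.transform import Rotation as Ro
    R=Ro.from_euler("xyz",[180,0,yaw],degrees=True)
    ax=np.array([np.cos(p[2]),np.sin(p[2]),0])
    R=Ro.from_rotvec(np.radians(tilt)*ax)*R
    return F(p,[g])[0]-.163*R.as_matrix()[:,2], R.as_euler("xyz",degrees=True)
E
python3 - <<'E'
from h import *
from station import r
p=np.load("p1.npy"); ax=np.array([np.cos(p[2]),np.sin(p[2]),0])
def fx(): return r.sense()["contact_force"]@ax
r.reach(*tool(p,[103.5,.5,150])); r.servo_line(tool(p,[103.5,.5,88])[0],speed=.12)
r.grab(25); s=r.sense(); print(s["clock"],s["opening"],s["gripper_force"],s["contact_force"].round(1),"fx",fx())
r.servo_line(tool(p,[103.5+24,.5,88])[0],speed=.06)
for D in np.arange(24,46,1.5):
    r.servo_line(tool(p,[103.5+D,.5,88])[0],speed=.05); r.wait(.1); f=fx(); s=r.sense()
    print(D,inv(p,s["tcp_pos"]).round(1)[:2],round(f,1))
    if abs(f)>20: break
print(s["clock"],s["opening"],s["contact_force"].round(1),s["torque"].round(2))
im=r.snapshot("wrist")["frame"]; cv2.imwrite("pics/w2.png",cv2.resize(im[:,:,::-1],(800,600)))
E
```

```text
5.1333 0.01377038032746993 24.99913215637207 [ 1.3  3.5 -1.6] fx -3.7072341861824816
24.0 [127.    0.4] -6.0
25.5 [128.5   0.4] -5.9
27.0 [130.    0.4] -6.7
28.5 [131.4   0.4] -6.9
30.0 [132.9   0.4] -7.2
31.5 [134.4   0.4] -7.1
33.0 [135.8   0.4] -6.6
34.5 [137.3   0.4] -7.7
36.0 [138.7   0.4] -9.0
37.5 [140.2   0.4] -8.2
39.0 [141.7   0.4] -8.7
40.5 [142.9   0.4] -9.1
42.0 [143.6   0.3] -15.1
43.5 [144.2   0.2] -18.3
45.0 [144.8   0.2] -24.0
10.9333 0.01355384901234368 [11.3 21.2 -4.6] [ 3.49 -1.79 -0.02]
```

Run:
```python
from h import *
from station import r
p=np.load("p1.npy"); Rm=np.array([[np.cos(p[2]),np.sin(p[2]),0],[-np.sin(p[2]),np.cos(p[2]),0],[0,0,1]])
X=103.5+41
r.servo_line(tool(p,[X,.5,88])[0],speed=.03); r.wait(.1); print((Rm@r.sense()["contact_force"]).round(1))
for a in np.r_[np.arange(6,67,6),67.5]:
    t=np.radians(a); pos,o=tool(p,[X,.3-46*np.sin(t),42+46*np.cos(t)],20*a/66)
    r.servo_line(pos,o,speed=.05); s=r.sense(); f=Rm@s["contact_force"]; print(a,f.round(1),inv(p,s["tcp_pos"]).round(1))
    if np.linalg.norm(f)>30: print("STOP"); break
print(s["clock"],s["opening"])
im=r.snapshot("wrist")["frame"]; cv2.imwrite("pics/w3.png",cv2.resize(im[:,:,::-1],(800,600)))
```

```text
[-12.1   1.1  -1.5]
6.0 [-11.4   6.   -4. ] [143.2  -9.3 251. ]
12.0 [-10.4   7.   -4.3] [143.3 -19.  250.3]
18.0 [-11.    5.2  -2.6] [143.3 -28.8 249.2]
24.0 [-10.8   5.8  -0.6] [143.3 -38.2 247.4]
30.0 [-9.6  6.   2.5] [143.3 -47.5 245.1]
36.0 [-9.8  4.5  4.4] [143.3 -56.6 242.2]
42.0 [-9.   3.7  7.2] [143.3 -65.3 238.8]
48.0 [-8.8 -0.9 10.2] [143.3 -74.1 234.3]
54.0 [-9.3 -4.  10.1] [143.3 -82.5 228.7]
60.0 [-8.5 -4.2  9.2] [143.3 -90.2 222.7]
66.0 [-9.6 -4.4  7.2] [143.3 -97.5 216.2]
67.5 [-9.1 -6.2  7.7] [143.3 -99.1 214.8]
15.4083 0.013511897226352505
```

View pics/w3.png

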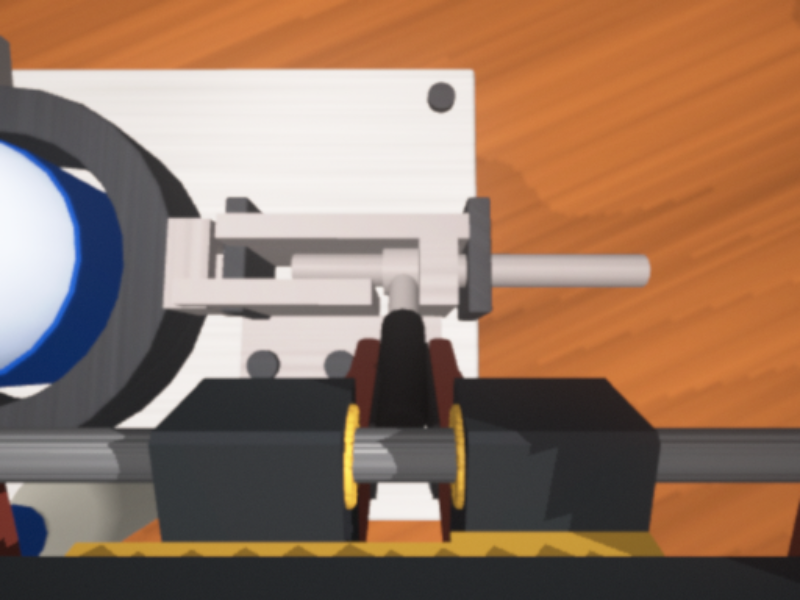

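The handle lies in the side notch (stem at (403,290)), and the pin tip is clear of the lug (tip at (293,265), lug edge at 212). I'll press on until I feel its limit, ease it back against the near wall, release and look.

Run:
```python
from h import *
from station import r
p=np.load("p1.npy"); Rm=np.array([[np.cos(p[2]),np.sin(p[2]),0],[-np.sin(p[2]),np.cos(p[2]),0],[0,0,1]])
X=103.5+41
def go(a,X,v=.04):
    t=np.radians(a); r.servo_line(*tool(p,[X,.3-46*np.sin(t),42+46*np.cos(t)],20),speed=v)
    f=Rm@r.sense()["contact_force"]; print(a,X,f.round(1)); return f
for a in np.arange(69,78,1.5):
    f=go(a,X)
    if f[2]>17: break
for k in range(1,6):
    f=go(a,X-k,.03)
    if f[0]>-2: break
r.let_go(); r.wait(.2); print(Rm@r.sense()["contact_force"])
t=np.radians(a); r.servo_line(tool(p,[X-k,.3-46*np.sin(t),150],20)[0],speed=.2)
d=r.snapshot("wrist"); pickle.dump(d,open("d4.pkl","wb"))
cv2.imwrite("pics/w4.png",cv2.resize(d["frame"][:,:,::-1],(800,600)))
print(r.sense()["clock"])
```

```text
69.0 144.5 [-9.8 -6.8  8.2]
70.5 144.5 [-9.7 -6.9  9. ]
72.0 144.5 [-10.1  -7.1   7.6]
73.5 144.5 [-9.6 -7.1  7.7]
75.0 144.5 [-8.7 -6.7  7.7]
76.5 144.5 [-8.8 -8.2  7.7]
76.5 143.5 [-9.7 -8.4  8.3]
76.5 142.5 [-8.2 -6.6  7.3]
76.5 141.5 [-8.  -7.3  7.9]
76.5 140.5 [-8.3 -7.4  8.6]
76.5 139.5 [-7.3 -8.1  7.7]
[ 0.76873049  0.52779276 -0.26870505]
20.3
```

View pics/w4.png

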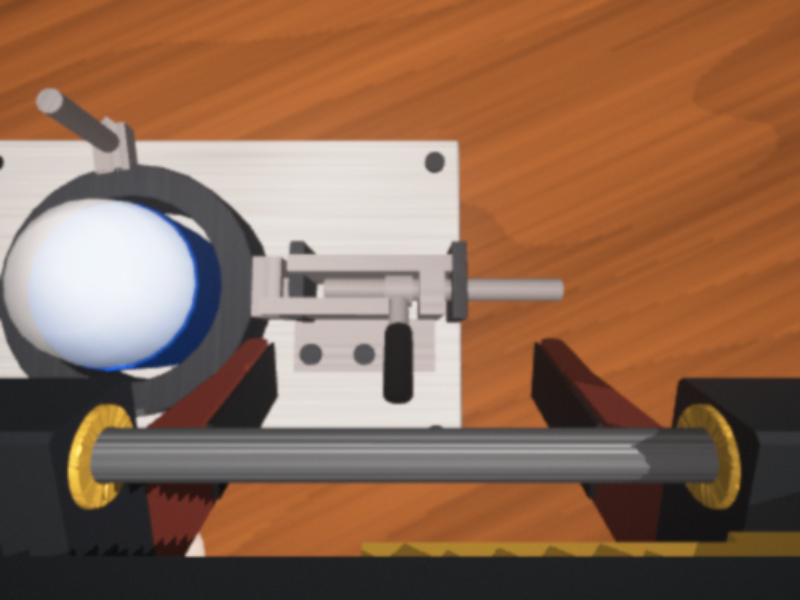

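The handle is parked in the notch. The sleeve runs from (398,325) to (398,402) and the stem is against the near wall. I'll check its angle by projecting the model.

Run:
```python
from h import *
p=np.load("p1.npy"); d=pickle.load(open("d4.pkl","rb"))
f=d["frame"].astype(int).sum(2); rows=np.where(f[:,255]<150)[0]; print("dark rows col255",rows[(rows>195)&(rows<265)][[0,-1]], "cols row 235",[c for c in range(240,275) if f[235,c]<150][::30])
for x in (137,139,141):
  print(x,proj(d,F(p,[[x,0,86]])).round(1)*0)
  for a in (50,55,60,63,66,70):
    t=np.radians(a); S,Cc=np.sin(t),np.cos(t)
    # silhouettes of cylinder: end-disc and start-disc rim pts in the yz-plane
    q=[proj(d,F(p,[[x,-(R*S)+e*7*Cc,42+R*Cc+e*7*S]]))[0].round(1) for R in (25,63) for e in (1,-1)]
    print(a,q)
```

```text
dark rows col255 [208 256] cols row 235 [247]
137 [[0. 0.]]
50 [array([252.8, 201.4]), array([253. , 213.8]), array([252.2, 242.3]), array([252.4, 254.4])]
55 [array([252.8, 203.9]), array([253., 215.]), array([252.2, 247.7]), array([252.5, 257.9])]
60 [array([252.9, 206.2]), array([253.1, 215.9]), array([252.3, 252.3]), array([252.6, 260.6])]
63 [array([252.9, 207.6]), array([253.1, 216.3]), array([252.4, 254.7]), array([252.7, 261.8])]
66 [array([252.9, 208.8]), array([253.1, 216.6]), array([252.5, 256.8]), array([252.7, 262.8])]
70 [array([252.9, 210.3]), array([253.1, 216.9]), array([252.5, 259.2]), array([252.8, 263.8])]
139 [[0. 0.]]
50 [array([255.5, 201.4]), array([255.5, 213.8]), array([255.1, 242.3]), array([255.3, 254.4])]
55 [array([255.5, 203.9]), array([255.6, 215. ]), array([255.2, 247.7]), array([255.3, 257.9])]
60 [array([255.5, 206.2]), array([255.6, 215.9]), array([255.2, 252.3]), array([255.3, 260.6])]
63 [array([255.5, 207.6]), array([255.6, 216.3]), array([255.3, 254.7]), array([255.4, 261.8])]
66 [array([255.5, 208.8]), array([255.6, 216.6]), array([255.3, 256.8]), array([255.4, 262.8])]
70 [array([255.5, 210.3]), array([255.6, 216.9]), array([255.3, 259.2]), array([255.4, 263.8])]
141 [[0. 0.]]
50 [array([258.1, 201.4]), array([258.1, 213.8]), array([258.1, 242.3]), array([258.1, 254.4])]
55 [array([258.1, 203.9]), array([258.1, 215. ]), array([258.1, 247.7]), array([258.1, 257.9])]
60 [array([258.1, 206.3]), array([258.1, 215.9]), array([258.1, 252.3]), array([258.1, 260.6])]
63 [array([258.1, 207.6]), array([258.1, 216.3]), array([258.1, 254.7]), array([258.1, 261.8])]
66 [array([258.1, 208.8]), array([258.1, 216.6]), array([258.1, 256.8]), array([258.1, 262.8])]
70 [array([258.1, 210.3]), array([258.1, 216.9]), array([258.1, 259.2]), array([258.1, 263.8])]
```

The image alone leaves the angle ambiguous because the sleeve ends are rounded. I'll feel it instead: press gently on the sleeve with closed fingertips, which also seats it.

Run:
```python
from h import *
from station import r
p=np.load("p1.npy")
r.grab(5); r.reach(*tool(p,[139,-46,19+84])); r.wait(.1); f0=r.sense()["contact_force"][2]
for z in np.arange(76,62,-1.):
    r.servo_line(tool(p,[139,-46,19+z])[0],speed=.04); s=r.sense(); f=s["contact_force"][2]-f0
    print(z,(1000*(s["tcp_pos"][2]-.182)).round(1),round(f,1))
    if f>9: break
r.servo_line(tool(p,[139,-46,150])[0],speed=.25); print(r.sense()["clock"])
```

```text
76.0 76.1 -0.1
75.0 75.1 -1.1
74.0 73.9 -0.4
73.0 73.3 1.7
72.0 72.8 6.6
71.0 72.5 8.9
70.0 72.1 11.6
24.45
```

It went stiff at about 72–73 mm, which matches the sleeve at its 66° limit. Now the collar.

```bash
cat >> h.py <<'E'
def peg(p,a,z=80,r=78):
    t=np.radians(a); return tool(p,[r*np.cos(t),r*np.sin(t),z],0,-24.4+a-90)
E
python3 - <<'E'
from h import *
from station import r
p=np.load("p1.npy")
r.let_go(); r.reach(*peg(p,99.7,150)); r.servo_line(peg(p,99.7)[0],speed=.15); r.grab(20)
s=r.sense(); print(s["clock"],s["opening"],s["contact_force"].round(1))
for a in np.linspace(99.7,176.7,12)[1:]:
    r.servo_line(*peg(p,a),speed=.045); s=r.sense(); f=s["contact_force"]
    if np.linalg.norm(f)>25: print("high",a,f); break
r.wait(.1); g=inv(p,r.sense()["tcp_pos"]); print(a,f.round(1),g.round(1),np.degrees(np.arctan2(g[1],g[0])),s["opening"])
r.let_go(); r.servo_line(peg(p,a,150)[0],speed=.25)
r.reach(F(p,[[-60,-60,400]])[0],[180,0,-24.4])
d=r.snapshot("wrist"); pickle.dump(d,open("d5.pkl","wb")); print(r.sense()["clock"])
t=np.radians(176.7)
P=[(fin(p,t),(0,0,255))]
A=crop(d,0,100,50,160,120,5,[]); B=d["frame"][:,:,::-1]
cv2.imwrite("pics/w5.png",A)
print(proj(d,F(p,[[-92,5.3,50],[-98,5.6,50],[-106,6.1,50],[-78,4.5,95]])))
E
```

```text
28.3917 0.011660421033071699 [ 1.3  1.8 -1.4]
176.7 [ 4.8  7.8 -2.9] [-78.9   3.8 243. ] 177.2085602813765 0.011189896483582422
35.5417
[[224.01715785 110.06354606]
 [217.94215665 109.74270651]
 [209.83328124 109.21036002]
 [235.12371728 111.1520967 ]]
```

View pics/w5.png

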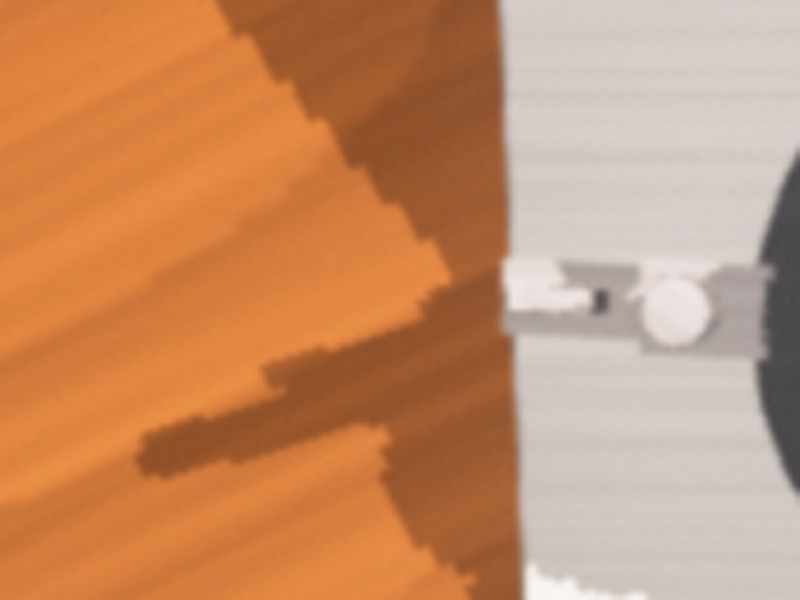

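The peg top is at crop (676,310) and the fin at about (575,298), so the peg is almost in line with it. I'll measure both numerically.

Run:
```python
from h import *
p=np.load("p1.npy"); d=pickle.load(open("d5.pkl","rb"))
g=cv2.cvtColor(d["frame"],cv2.COLOR_RGB2GRAY)
print(g[100:120,200:244:1][:, ::1][:, 0:44:2])
d1=pickle.load(open("d1.pkl","rb"))
for n in "ab":
    q=proj(d1[n],F(p,[[-113,6.5,50],[-106,6,50],[-99,5.7,50]])); print(n,q.round(1))
    G=cv2.cvtColor(d1[n]["frame"],cv2.COLOR_RGB2GRAY)
    c=q[1].round().astype(int); print(G[c[1]-8:c[1]+9,c[0]-7:c[0]+8:2], c)
im=crop(d,0,200,90,60,45,13,[(fin(p,np.radians(176.7)),(0,0,255)),(F(p,[[78*np.cos(3.084)+6*np.cos(t),78*np.sin(3.084)+6*np.sin(t),95] for t in np.linspace(0,6.28,40)]),(0,200,0)),(F(p,[[92*np.cos(3.084),92*np.sin(3.084),50],[66*np.cos(3.084),66*np.sin(3.084),50]]),(255,0,0))])
cv2.imwrite("pics/c6.png",im)
```

```text
[[122 187 209 208 208 208 208 208 209 209 209 210 210 210 211 211 212 212
  212 212 211 211]
 [137 202 215 215 215 211 204 204 205 206 208 209 210 211 215 218 218 216
  216 215 214 213]
 [160 218 222 221 222 215 185 184 187 190 194 196 199 202 217 225 224 223
  222 220 219 218]
 [163 222 222 222 223 219 177 166 168 168 171 171 174 176 211 225 224 225
  225 224 225 216]
 [164 224 225 224 223 222 187 161 163 161 162 163 164 165 207 223 220 224
  219 220 221 188]
 [166 228 229 228 228 225 207 167 165 165 165 165 164 167 206 220 213 224
  214 211 203 168]
 [163 230 231 229 230 224 208 172 171 168 166 166 168 174 209 219 223 231
  228 214 183 166]
 [150 230 231 228 230 216 200 193 190 165 153 168 171 187 216 221 228 231
  232 227 183 166]
 [140 228 229 228 229 225 223 223 222 165 108 160 173 203 217 225 230 228
  232 231 205 164]
 [128 225 227 228 228 229 230 229 226 165  88 156 175 200 192 227 230 228
  229 231 219 165]
 [129 224 228 225 226 226 227 226 216 161  87 155 169 176 186 226 229 229
  228 230 223 171]
 [132 213 220 210 212 216 215 209 188 145  95 156 168 166 194 224 226 228
  2
[... 1368 characters left out ...]

 [107 111 112 115 175 202 203 205]] [138 171]
b [[ 69.1 141.5]
 [ 76.  142. ]
 [ 82.9 142.3]]
[[158 157 139 113 114 211 223 221]
 [153 144 119 105 109 215 227 227]
 [134 120 106 100 107 214 226 217]
 [124 107 101  99 108 199 205 175]
 [123 111 111 112 117 155 151 135]
 [155 164 162 148 146 142 133 132]
 [213 221 219 201 196 183 170 174]
 [225 228 227 224 224 222 220 221]
 [222 225 226 226 228 229 228 226]
 [212 225 225 226 226 227 227 220]
 [178 210 207 212 213 210 213 201]
 [122 142 142 142 146 149 163 171]
 [ 99 102 105 105 109 113 123 157]
 [101 101 104 106 106 106 106 148]
 [101 103 107 106 104 102 101 141]
 [104 105 105 104 101 101  99 133]
 [104 104 102 102 102  99 100 128]] [ 76 142]
```

View pics/c6.png

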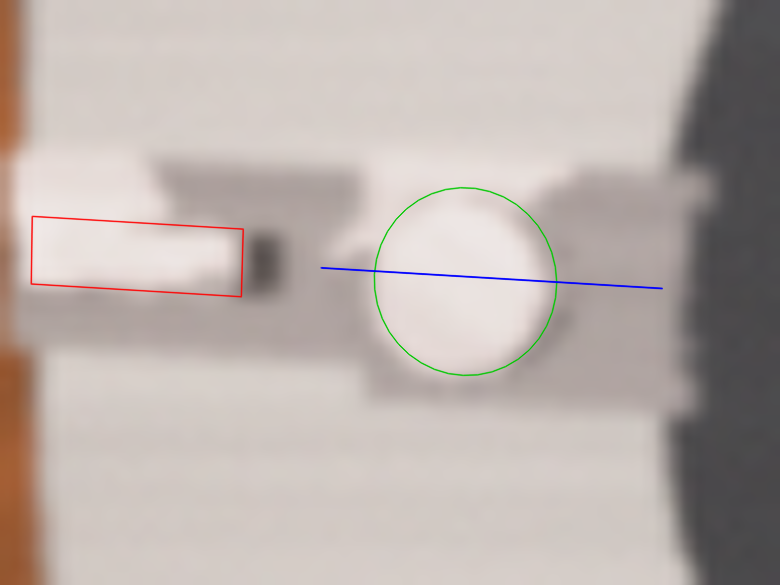

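The fin overlay (176.7°) and the peg overlay (green, same angle) both match the picture: peg centre is at crop (465,281) and the fin centreline at y≈257 by x≈135. So the nose is in line to within about 0.3°. One last look to check that the pin is still parked.

Run:
```python
from h import *
from station import r
p=np.load("p1.npy")
r.reach(F(p,[[60,-30,400]])[0],[180,0,-24.4])
d=r.snapshot("wrist"); cv2.imwrite("pics/w7.png",cv2.resize(d["frame"][:,:,::-1],(800,600))); print(r.sense()["clock"])
```

```text
36.15
```

View pics/w7.png

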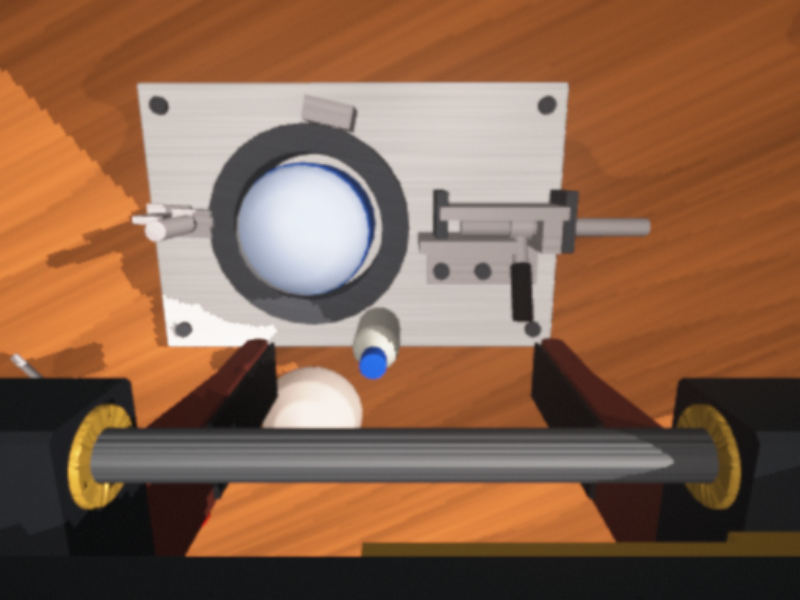

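The pin is still parked (handle at (521,290)), the lug has turned to (329,112), the tab is at the fin, and the glue and dome are undisturbed.

Run:
```python
from station import r
print(r.hand_in())
```

```text
the job is handed in; nothing more can be done
None
```

I drew the pin to its stop (about 40 mm) and laid the handle fully down in the side notch, where the last picture shows it still parked. I then turned the collar about 76.7° (1.34 rad) so the nose lines up with the fin to within about 0.3° by my measurements. The glue and spare dome look undisturbed, and I handed the job in at about 36 s.

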